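Load the tube rack and rock it out of its bench holder

ROBOT

A 7-joint arm with a two-finger parallel gripper is mounted at the origin on a cart in front of the work surface, level with it; the furniture and walls round the work are solid. World frame = base frame: x ahead of the robot, y to its left, z up, the work surface at z = 0. Lengths are in m, angles in rad, forces in N, time in s.
With the tool pointing down it reaches from about 0.4 to 0.875 m from the base axis. Payload 19.3 kg.
Tool frame: the origin (TCP) lies midway between the tips of the shut fingers; the grasp point (between the pads) lies 19 mm behind it; z points along the fingers, y is the line along which they close (so a half turn about z gives the same grasp; the last joint's range is limited). The gripper opens to 85 mm and grips with 20 to 120 N. Pads are 22 mm wide; open, the fingers measure 114 mm over their backs; the gripper's body (76 mm by 85 mm) begins 54 mm behind the grasp point. The pads swing forward as they close: fully open they stand 13 mm farther back than shut.
Start: joints at [1.21, 0.521, -0.036, 1.599, 0.021, 1.021, -0.113], TCP at [0.179, -0.599, 0.231] pointing down, gripper open.
Joint ranges: [-2.91, 2.91], [-0.3, 2.13], [-1.5, 1.42], [0.17, 2.43], [-1.26, 4.41], [0.16, 1.93], [-2.52, 2.52]. Speed limits (rad/s): [1.89, 1.89, 2.39, 2.39, 3.01, 3.01, 3.01].

INTERFACE

Orientations are given as [roll, pitch, yaw] about the fixed x, y, z axes, in that order (R = Rz(yaw) Ry(pitch) Rx(roll)).
In Python, from workcell import bot gives the robot as it stands.
- The arm moves only by the tool nudge_tcp, called after "Request:" as a command line: name --pt "numbers of a row" for each row, then --argument value for the rest. Schema: {"type":"object","properties":{"plan":{"type":"array","items":{"type":"array","items":{"type":"number"},"minItems":7,"maxItems":7},"minItems":1,"maxItems":5},"squeeze":{"type":"number"},"only":{"type":"string"},"quiet":{"type":"boolean"},"lines":{"type":"string"}},"required":["plan"],"additionalProperties":false}. plan is a list of rows, 1 to 5 of them, each of 7 numbers: the finger opening in m, then dx, dy, dz in normalised numbers (1 is 100 cm), then a rotation vector rx, ry, rz in parts of the range, where 1.0 means 2 rad; each row is the pose to reach, as a shift and turn from the pose commanded when the call began, along the tool's axes at that moment; what a row does not reach only later rows make up. A row lasts 1/8 s, in which the tool goes at most 0.0625 m and 0.188 rad, less where a joint would pass 70% of its speed; a pose out of reach is approached as far as the arm can. The fingers move at their own pace and stop on an object; squeeze is the grip in N (left out, the last holds). Time passes only in rows, so rows that do not move let the fingers close. The tool returns the time, the measured TCP pose, the force, the opening and the grip force at its end. only (a regular expression) keeps the lines of the reply that match it, lines (a string "A,B") keeps lines A to B, and quiet returns only ok. Input that does not fit is refused with a message, and nothing moves.
- bot.observe(): the state, without advancing time (a new reading comes with each control period).
- bot.grab_frame(name): name is "scene" or "side" or "wrist"; returns the picture (400x640x3 uint8, blue, green, red); there is no depth.
- bot.calibration(name): a dict with "vfov" (degrees; the focal length in pixels is half the picture's height over the tangent of half this angle, whatever the lens; pixels are square), "cx", "cy" (the principal point, pixels), "eye" and "attitude" of the camera in the world. Camera axes: x right, y down, z forward; pixel columns grow to the right and rows downward; lengths in m; the calibration is good to about 2 mm. A picture is of the moment at which its call begins: read the wrist's pose just before it. calibration takes no time and is no camera call; for the wrist camera it gives the pose at the moment of the call.
- bot.job_done(): hands the job in; it is judged then, once.
The state is a dict: "clock": time; "qpos": joint angles; "qd": joint speeds; "joint_efforts": joint torques, N m; "position": TCP position; "tool_rot": TCP orientation; "force": force on the tool from outside, world axes, zero at the start; "moment": the same for the moment, N m; "grip_width": finger opening in m; "finger_force": force on a finger pad.
Only numpy, scipy, OpenCV 4.12 (cv2) and the standard library are available. Lean on these libraries where they do the work, as an engineer would, in place of code of your own. Each camera call takes 0.05 s, during which the arm holds its last target. There are 200 camera calls.

TASK

Stand the two bead tubes, caps up, one in each bore of the blue rack while the rack sits in its bench holder. Then take the rack by its black handle, rock it sideways towards one jaw and then the other until both stiff jaws have been pushed back and it comes free, and lift it straight up; finish still holding it, upright and still above the holder, with its foot about 2 cm above the jaws and both tubes in it. Do not push on the holder or its jaws with the fingers, and leave the tape roll, wire spool and pot where they are.

Things in the scene. Friction and masses are not known exactly. Their poses are not given: they have to be found in the camera images.
- holder: Fixed bench holder, plate 136 (x) x 120 (y) x 10 mm, z up; origin: centre of its underside, on the worktop. A groove along its x takes the rack's foot (groove floor 10 mm up). Grey housings on its +y and -y sides: 56 mm along x, y 28 to 46 mm off centre, tops 75 mm above the worktop; red pins stick out of their outer sides.
- jaw_line (a point): Point midway between the holder's two brass-faced jaws, 67 mm above the worktop. Each jaw: 36 mm along x, 61.5 to 73 mm above the worktop, face 17.5 mm from this point in y at the start. They overhang the rack's shoulder by 3.5 mm a side: pulled straight up, the rack lifts 2.5 mm and stops.
- jaw_left (a joint): Jaw on the holder's +y side: 0 = in (start), grows to 0.0055 m (its stop) as it is pushed outward. No spring; stiff friction of about 8 N, it stays where it is pushed to, and its red pin comes out of the housing with it. The rack is free once the two jaw values add up to over 0.007 m: 0.004 or more on each is ample.
- jaw_right (a joint): The same for the jaw on the holder's -y side, pushed outward towards -y.
- tube_rack: Loose blue rack, about 0.4 kg, in the holder, axes along the holder's, origin 10 mm above the holder's: centre of its foot's underside, z up. Round foot 16 mm thick, 100 mm long in x. Block 124 mm long (x); 42 mm wide (y) at 24 to 49 mm above the origin (its top edge: the shoulder under the jaws), 34 mm wide at 49 to 70 mm (its flanks push the jaws).
- handle_grip (a point): Where to grip the rack's black upright handle, on the rack's z axis 118 mm above its origin, fingers closing along the rack's y. Handle 28 mm (x) x 14 mm (y), from 72 to 140 mm above the rack's origin.
- rock_axis (a point): Point on the axis of the round foot (along rack x), 8 mm above the rack's origin: the rack rocks sideways about this axis, handle towards holder +y or -y. Rocking by 0.1 rad (6 degrees) pushes the jaw on that side back by about 5 mm; the jaw meets its stop at about 0.11 rad.
- bore_far (a point): Centre of the floor of the rack's round bore at rack x = +46 mm, 40 mm above the rack's origin. Bore 19 mm in diameter, 30 mm deep, mouth in the block's top (70 mm above the rack's origin).
- bore_near (a point): The same for the bore at rack x = -46 mm.
- bead_tube_1: Clear vial of blue beads with a white cap, 16 mm in diameter, 62 mm tall, standing loose on the worktop, about 20 g. Origin: centre of its underside, z towards the cap. In a bore, 32 mm of it stand out above the block. Either tube may go in either bore.
- bead_tube_2: The same vial with pale beads.
- tape_roll: Bystander, loose: roll of tan tape, 96 mm across, 48 high. Origin: centre of its underside.
- spool_brass: Bystander, loose: spool of brass wire, 46 mm across, 26 high. Origin: centre of its underside.
- flux_pot: Bystander, loose: small round ceramic pot, 64 mm across, 36 high. Origin: centre of its underside.

How it is judged:
By the outcome, as a careful person would: the job done as asked, in the order asked, and still so for the second after the job is handed in, while the arm keeps its last pose, push and grip.
It also fails if it takes over 61 s, if anything falls off the work surface, if the arm or the gripper's body presses on something with over 40 N, if the wrist force passes 120 N, or if a joint passes its speed limit or range.

## Working session

There is one attempt and no reset: what is moved stays moved. The work goes in short steps, Python scripts to look and compute and a tool call to move; the robot and the scene stay as the last step left them, time stands still between calls to the robot, and variables do not carry over. Pictures are saved under pics/ and viewed, at most 10 in all, crops included, and the job is handed in when it is done.

```bash
ls; mkdir -p pics; python3 - <<'E'
from workcell import bot
import cv2,numpy as np
s=bot.observe();print(s)
a=bot.grab_frame("scene");b=bot.grab_frame("side")
cv2.imwrite("pics/scene0.png",a);cv2.imwrite("pics/side0.png",b)
for n in("scene","side","wrist"):print(n,bot.calibration(n))
E
```

```text
pics
workcell.py
{'clock': 0.0, 'qpos': array([ 1.20983929,  0.52205172, -0.03633487,  1.60000284,  0.02120265,
        1.02112371, -0.11280029]), 'qd': array([-0.00011199,  0.00090285, -0.00120265,  0.00250294,  0.00093986,
       -0.00086256, -0.00038429]), 'joint_efforts': array([-3.83016828e-03, -9.27111053e+01,  1.97842620e+00, -3.69944143e+01,
        1.76056096e-02,  8.12931452e-03, -2.45136357e-05]), 'position': array([ 0.17904025, -0.59844239,  0.23070402]), 'tool_rot': array([-3.14039519e+00,  8.53257165e-05,  2.90754591e-01]), 'force': array([ 0.22216153,  0.05017726, -0.24407703]), 'moment': array([ 0.00137769, -0.00933609, -0.01668101]), 'finger_force': 0.0, 'grip_width': 0.08554901043118299}
scene {'vfov': 56.43050453927492, 'cx': 312.98762866587725, 'cy': 200.411973993244, 'eye': array([-0.09808812,  0.40299226,  0.48624017]), 'attitude': array([-2.01752102,  0.0162347 , -2.07493626])}
side {'vfov': 55.054204021331515, 'cx': 311.74889639136177, 'cy': 201.7916625651115, 'eye': array([0.5594061 , 0.51079813, 0.99810571]), 'attitude': array([-2.66907002, -0.0091905 , -3.06576115])}
wrist {'vfov': 64.5983204939715, 'cx': 316.30688900635863, 'cy': 201.10113328050414, 'eye': array([ 0.25847564, -0.57535281,  0.37331612]), 'attitude': array([ 2.81455318e+00,  1.37335001e-03, -1.28114618e+00])}
```

View pics/scene0.png

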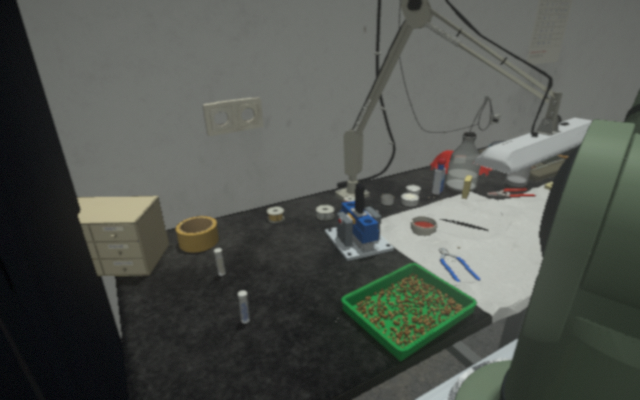

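View pics/side0.png

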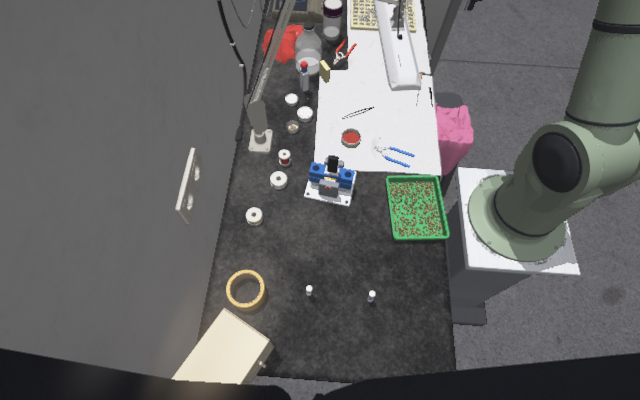

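Scene: tubes at (220,262) and (244,307), holder at (360,230). Side: tube caps at (309,289) and (372,294), holder at (331,182), and the tape roll at (246,290).

```bash
cat > h.py <<'E'
from workcell import bot
import cv2,numpy as np
from scipy.spatial.transform import Rotation as Ro
def cam(n,c=None):
    c=c or bot.calibration(n)
    f=200/np.tan(np.radians(c["vfov"])/2)
    return f,c["cx"],c["cy"],np.array(c["eye"]),Ro.from_euler("xyz",c["attitude"]).as_matrix()
def ray(C,u,v):
    f,cx,cy,e,R=C; d=R@np.array([(u-cx)/f,(v-cy)/f,1]); return e,d/np.linalg.norm(d)
def plane(C,p,z):
    e,d=ray(C,*p); return e+d*(z-e[2])/d[2]
def tri(obs):
    A=np.zeros((3,3));b=np.zeros(3);L=[]
    for C,p in obs:
        e,d=ray(C,*p);P=np.eye(3)-np.outer(d,d);A+=P;b+=P@e;L.append((e,P))
    x=np.linalg.solve(A,b); return x,[np.linalg.norm(P@(x-e)) for e,P in L]
def proj(C,X):
    f,cx,cy,e,R=C;q=R.T@(np.array(X)-e);return np.array([f*q[0]/q[2]+cx,f*q[1]/q[2]+cy])
E
python3 - <<'E'
from h import *
a=cv2.imread("pics/scene0.png");b=cv2.imread("pics/side0.png")
S=cam("scene");D=cam("side")
for n,p,q in(("t1",(219.5,250),(309,288.5)),("t2",(243,293),(372,293.5)),("t1base",(221,275),(309,295)),("handle",(360,184),(333,159))):
    print(n,tri([(S,p),(D,q)]))
c1=cv2.resize(a[170:270,310:410],(400,400),interpolation=cv2.INTER_CUBIC)
c2=cv2.resize(b[140:220,290:370],(400,400),interpolation=cv2.INTER_CUBIC)
c3=cv2.resize(a[235:335,190:290],(400,200*2),interpolation=cv2.INTER_CUBIC)[:, :]
c4=cv2.resize(b[260:320,290:390],(400,240))
top=np.hstack([c1,c2]);bot_=np.hstack([cv2.resize(c3,(200,200)),cv2.resize(b[265:315,295:395],(400,200),interpolation=cv2.INTER_CUBIC),np.zeros((200,200,3),np.uint8)])
cv2.imwrite("pics/crop1.png",np.vstack([top,bot_]))
E
```

```text
t1 (array([0.57556844, 0.26665719, 0.05854433]), [np.float64(0.004346276401041166), np.float64(0.004346276401041217)])
t2 (array([0.42032227, 0.26823475, 0.05801204]), [np.float64(0.0029179204527464116), np.float64(0.0029179204527462746)])
t1base (array([ 0.57541226,  0.26964318, -0.00329741]), [np.float64(0.002653754226055989), np.float64(0.0026537542260560206)])
handle (array([ 0.53675684, -0.05833331,  0.14998623]), [np.float64(0.004842523921602189), np.float64(0.00484252392160212)])
```

View pics/crop1.png

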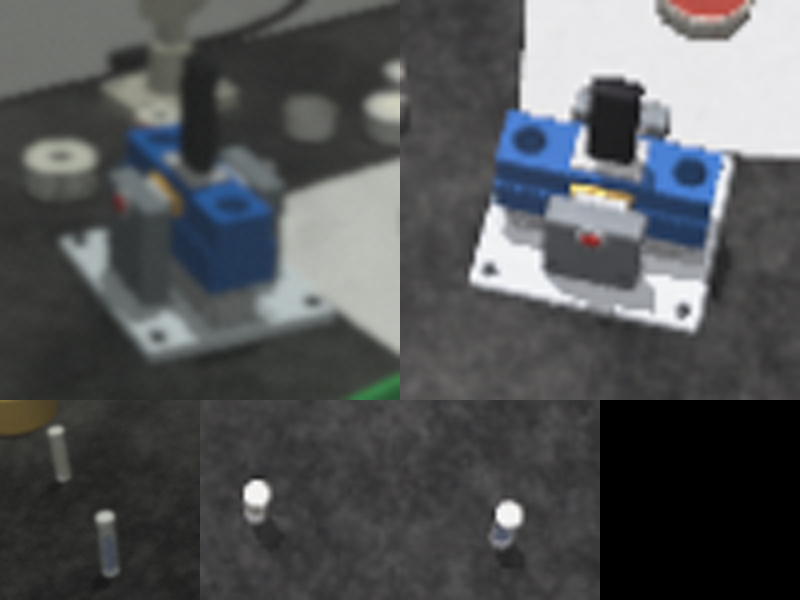

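The crops show the bores at side px ≈(315.6,168) and (348,174.4), with red pins on the jaw housings. The tubes stand clear of everything else. Next I'll get the coarse holder pose and the lamp clearance.

```bash
python3 - <<'E'
from h import *
S=cam("scene");D=cam("side")
f=plane(D,(315.6,168),.08);n=plane(D,(348,174.4),.08);print(f,n,np.linalg.norm(f-n),np.arctan2(*(f-n)[1::-1]))
# scene bore near: crop (233,203)/4 -> 
print("near scene",plane(S,(310+233/4,170+203/4),.08), tri([(S,(310+233/4,170+203/4)),(D,(348,174.4))]))
for n,p,q in(("lampend",(487,155),(403,87)),("lamp farend",(590,125),(390,5)),("lampbase arm",(352,135),(260,105))):
    print(n,tri([(S,p),(D,q)]))
for z in(.05,.3,.5): print(z,plane(D,(403,87),z),plane(D,(330,95),z))
E
```

```text
[ 0.5838342  -0.06514925  0.08      ] [ 0.49217812 -0.05156494  0.08      ] 0.09265726761263804 -0.14713849626321687
near scene [ 0.49098485 -0.05672148  0.08      ] (array([ 0.49139566, -0.05472923,  0.07898139]), [np.float64(0.0022543089013528942), np.float64(0.002254308901352963)])
lampend (array([ 0.3642923 , -0.24382528,  0.23532201]), [np.float64(0.004937901558914877), np.float64(0.00493790155891493)])
lamp farend (array([ 0.37764031, -0.60700598,  0.2313788 ]), [np.float64(0.02466085626963324), np.float64(0.024660856269633363)])
lampbase arm (array([ 0.7431505 , -0.17874753,  0.19863178]), [np.float64(0.0015945163995934816), np.float64(0.001594516399593438)])
0.05 [ 0.32070251 -0.41951761  0.05      ] [ 0.55795615 -0.36494112  0.05      ]
0.3 [ 0.38364475 -0.17420853  0.3       ] [ 0.55833848 -0.13402297  0.3       ]
0.5 [0.43399854 0.02203873 0.5       ] [0.55864434 0.05071154 0.5       ]
```

```bash
cat >> h.py <<'E'
def row(xyz,yaw,s=None,start=None):
    """tool-frame shift/turn from the present pose to a tool-down pose"""
    s=s or bot.observe(); R=Ro.from_euler("xyz",s["tool_rot"])
    T=Ro.from_euler("xyz",[np.pi,0,yaw])
    return np.round(np.r_[R.inv().apply(np.array(xyz)-s["position"]),(R.inv()*T).as_rotvec()],4).tolist()
E
python3 - <<'E'
from h import *
S=cam("scene");D=cam("side")
print(tri([(S,(545,130)),(D,(400,32))]),tri([(S,(550,82)),(D,(402,0))]))
a=(.24,-.36,.42)
print(row(a,-.147))
E
```

```text
(array([ 0.36965341, -0.43204236,  0.256883  ]), [np.float64(0.007178872985157969), np.float64(0.007178872985158138)]) (array([ 0.38464247, -0.43013612,  0.35655714]), [np.float64(0.008513723091834211), np.float64(0.008513723091834137)])
[0.1267, -0.2112, -0.189, -0.0009, 0.0003, 0.4378]
```

```bash
python3 - <<'E'
from h import *
for a in((.19,-.38,.40),(.31,-.29,.40),(.42,-.11,.40)): print(row(a,.29))
E
```

```text
[0.0731, -0.2064, -0.169, -0.0009, 0.0001, 0.0008]
[0.2139, -0.2582, -0.169, -0.0009, 0.0001, 0.0008]
[0.3709, -0.3991, -0.1688, -0.0009, 0.0001, 0.0008]
```

Request:
nudge_tcp --pt "0.085 0.02 -0.04 -0.045 0 0 0" --pt "0.085 0.035 -0.085 -0.085 0 0 0" --pt "0.085 0.05 -0.13 -0.125 0 0 0" --pt "0.085 0.062 -0.17 -0.169 0 0 0" --pt "0.085 0.073 -0.206 -0.169 0 0 0"

```text
clock: 0.72
position: [0.1905, -0.3797, 0.4028]
tool_rot: [3.137, -0.001, 0.291]
force: [0.4, -0.2, -0.9]
grip_width: 0.0851
finger_force: 0.0
```

Request:
nudge_tcp --pt "0.085 0.05 -0.02 0 0 0 0" --pt "0.085 0.1 -0.037 0 0 0 0" --pt "0.085 0.14 -0.052 0 0 0 0" --pt "0.085 0.18 -0.09 0 0 0 0" --pt "0.085 0.22 -0.13 0 0 0 0"

```text
clock: 1.35
position: [0.3641, -0.1913, 0.4001]
tool_rot: [-3.141, 0.0, 0.29]
force: [1.8, -0.7, 0.5]
grip_width: 0.085
finger_force: 0.0
```

```bash
python3 - <<'E'
from h import *
print(row((.50,-.05,.36),-.147))
E
```

```text
[0.1707, -0.0965, 0.0401, -0.0001, 0.0003, 0.4373]
```

Units first: turns go in shares of 2 rad. So 0.437 rad is 0.2185.

Request:
nudge_tcp --pt "0.085 0.055 -0.03 0.01 0 0 0.075" --pt "0.085 0.11 -0.06 0.025 0 0 0.15" --pt "0.085 0.17 -0.096 0.04 0 0 0.2185" --pt "0.085 0.17 -0.096 0.04 0 0 0.2185" --pt "0.085 0.17 -0.096 0.04 0 0 0.2185"

```text
clock: 1.98
position: [0.4997, -0.0495, 0.3591]
tool_rot: [-3.14, 0.002, -0.142]
force: [-0.9, -0.2, -0.1]
grip_width: 0.0849
finger_force: 0.0
```

```bash
python3 - <<'E'
from h import *
import json
c=bot.calibration("wrist");a=bot.grab_frame("wrist");cv2.imwrite("pics/w1.png",a)
json.dump({k:np.array(v).tolist() for k,v in c.items()},open("w1.json","w"))
E
```

```text
(no output)
```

View pics/w1.png

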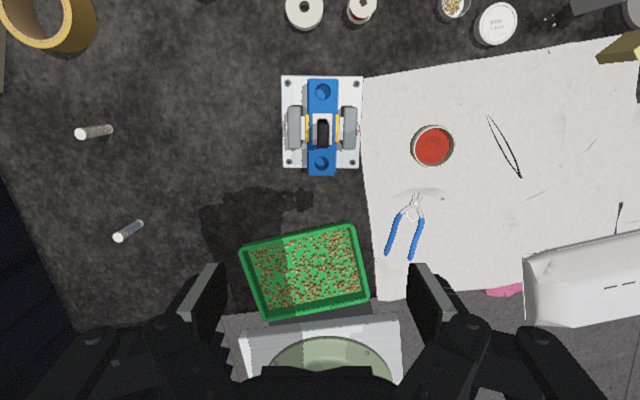

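Wrist view: the bores sit at (322,92) and (322,162), the handle top at (322,130), and the tube caps at (81,134) and (120,237). I'll move towards the tubes for the second view.

Request:
nudge_tcp --pt "0.085 0 -0.06 0 0 0 0" --pt "0.085 -0.01 -0.12 0 0 0 0" --pt "0.085 -0.02 -0.18 0 0 0 0" --pt "0.085 -0.02 -0.18 0 0 0 0" --pt "0.085 -0.02 -0.18 0 0 0 0"

```text
clock: 2.65
position: [0.5053, 0.1275, 0.3604]
tool_rot: [3.141, -0.0, -0.147]
force: [-0.4, 0.9, -0.1]
grip_width: 0.0849
finger_force: 0.0
```

```bash
cat > feat.py <<'E'
from h import *
def shot(name):
    import json
    c=bot.calibration("wrist");a=bot.grab_frame("wrist");cv2.imwrite(f"pics/{name}.png",a)
    json.dump({k:np.array(v).tolist() for k,v in c.items()},open(f"{name}.json","w"))
def load(name):
    import json
    return cv2.imread(f"pics/{name}.png"),cam(0,json.load(open(f"{name}.json")))
def blobs(m,lo,hi):
    n,l,s,c=cv2.connectedComponentsWithStats(m.astype(np.uint8),connectivity=8)
    return [(c[i].round(1).tolist(),s[i].tolist()) for i in range(1,n) if lo<s[i][4]<hi]
def bores(a):
    """dark holes inside the block's blue: centroids of blue-hued dark blobs"""
    h=cv2.cvtColor(a,cv2.COLOR_BGR2HSV);b=(h[...,0]>98)&(h[...,0]<122)&(h[...,1]>110)
    return b,h
E
python3 - <<'E'
from feat import *
shot("w2")
for n in("w1","w2"):
    a,C=load(n);b,h=bores(a)
    print(n,"blue",blobs(b&(h[...,2]>90),60,9000))
    print(" holes",blobs(b&(h[...,2]<=100),20,400))
    print(" white",blobs((a.min(2)>150)&(h[...,1]<40),20,400))
E
```

```text
w1 blue [([321.4, 124.6], [307, 79, 31, 97, 2049]), ([392.2, 233.5], [384, 213, 18, 43, 195]), ([415.7, 238.1], [408, 218, 16, 42, 202])]
 holes [([322.7, 165.9], [315, 161, 13, 9, 39])]
 white [([362.4, 8.0], [349, 0, 28, 20, 372]), ([457.8, 9.7], [448, 0, 16, 18, 91]), ([293.8, 126.5], [289, 108, 11, 40, 382]), ([323.3, 121.1], [312, 113, 21, 32, 226]), ([302.4, 127.5], [300, 116, 5, 24, 98]), ([340.7, 127.6], [339, 117, 5, 23, 98]), ([79.9, 133.6], [75, 128, 11, 12, 107]), ([117.6, 236.9], [113, 232, 10, 11, 83]), ([326.4, 342.3], [303, 340, 45, 8, 169]), ([330.2, 357.7], [312, 356, 34, 6, 100])]
w2 blue [([456.6, 108.8], [438, 60, 41, 101, 1739]), ([440.8, 80.3], [437, 63, 9, 35, 143]), ([433.1, 141.8], [430, 126, 7, 32, 121]), ([496.4, 222.3], [486, 201, 23, 44, 239]), ([519.7, 227.0], [510, 206, 20, 44, 230])]
 holes [([445.4, 80.2], [441, 62, 10, 41, 185]), ([436.7, 77.2], [433, 64, 9, 30, 146]), ([464.4, 74.1], [459, 67, 12, 15, 129]), ([438.3, 137.6], [433, 104, 12, 56, 189]), ([428.9, 143.6], [426, 126, 9, 32, 120]), ([453.2, 148.4], [447, 142, 13, 13, 105])]
 white [([2.7, 5.1], [0, 1, 6, 8, 26]), ([435.4, 4.4], [420, 0, 33, 12, 285]), ([6.8, 15.4], [4, 12, 6, 8, 21]), ([30.5, 33.0], [27, 28, 8, 11, 36]), ([40.6, 53.1], [37, 46, 7, 15, 42]), ([13.2, 58.6], [6, 55, 13, 9, 39]), ([458.6, 100.5], [450, 97, 21, 12, 141]), ([206.3, 120.1], [201, 114, 12, 13, 118]), ([460.6, 127.2], [456, 126, 10, 4, 26]), ([231.4, 225.8], [227, 222, 10, 9, 64]), ([485.4, 316.1], [474, 311, 18, 16, 135]), ([482.5, 393.8], [475, 387, 15, 13, 146])]
```

View pics/w2.png

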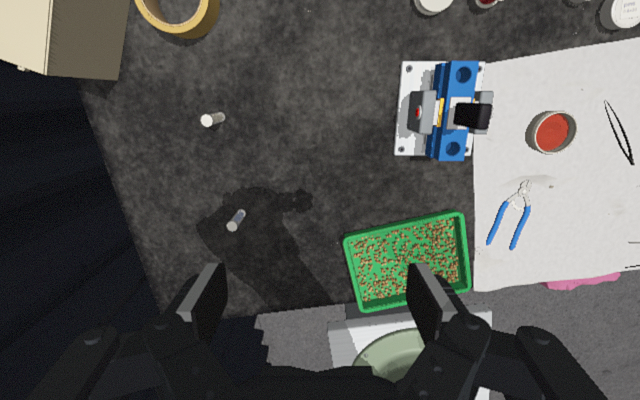

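w2: bore mouths at (464.4,74.1) and (453.2,148.4), caps at (206,120) and (231.5,226).

```bash
python3 - <<'E'
from feat import *
def hole(a,u,v,r=9):
    g=a[...,0].astype(float)[v-r:v+r+1,u-r:u+r+1]; lo,hi=np.percentile(g,10),np.percentile(g,75)
    B=blobs(g<(lo+hi)/2,30,250); B.sort(key=lambda t:np.hypot(t[0][0]-r,t[0][1]-r)); c=B[0]
    return (c[0][0]+u-r,c[0][1]+v-r),c[1]
a1,C1=load("w1");a2,C2=load("w2");S=cam("scene");D=cam("side")
P={}
for n,p,q in(("far",(322,92),(464,74)),("near",(322,162),(453,148))):
    x,s=hole(a1,*p);y,t=hole(a2,*q);print(n,x,s,y,t);P[n]=tri([(C1,x),(C2,y)]);print(P[n],plane(C1,x,.08),plane(C2,y,.08))
f,n=P["far"][0],P["near"][0];d=f-n
print("dist",np.linalg.norm(d),"mid",(f+n)/2,"yaw",np.arctan2(d[1],d[0]))
for nm,p,q in(("A",(79.9,133.6),(206.3,120.1)),("B",(117.6,236.9),(231.4,225.8))):
    print(nm,tri([(C1,p),(C2,q)]),plane(C1,p,.06),plane(C2,q,.06))
E
```

```text
far (324.3, 89.5) [2, 0, 16, 17, 124] (463.7, 74.3) [2, 2, 14, 16, 170]
(array([ 0.58380715, -0.07178703,  0.07511475]), [np.float64(0.0009818143015997139), np.float64(0.0009818143015993797)]) [ 0.5847554  -0.07171519  0.08      ] [ 0.58287659 -0.0696105   0.08      ]
near (322.6, 164.4) [2, 4, 14, 14, 94] (452.7, 148.5) [2, 3, 14, 14, 147]
(array([ 0.49033535, -0.05649819,  0.07664121]), [np.float64(0.0007316025180856897), np.float64(0.0007316025180856752)]) [ 0.49031694 -0.05652594  0.08      ] [ 0.49184271 -0.05509844  0.08      ]
dist 0.09472621008655009 mid [ 0.53707125 -0.06414261  0.07587798] yaw -0.16213064381840098
A (array([0.57608866, 0.26746594, 0.06133956]), [np.float64(0.00023152657285455583), np.float64(0.00023152657285441169)]) [0.57630294 0.26845494 0.06      ] [0.57582268 0.26793872 0.06      ]
B (array([0.41900382, 0.27014754, 0.06095404]), [np.float64(9.87600627488114e-05), np.float64(9.87600627489198e-05)]) [0.41875641 0.27083727 0.06      ] [0.41853483 0.27049751 0.06      ]
```

```bash
python3 - <<'E'
from h import *
print(row((.4187,.2706,.12),-.155),row((.4187,.2706,.037),-.155))
E
```

```text
[-0.107, -0.1293, 0.2403, 0.0008, -0.0002, 0.0068] [-0.1071, -0.1294, 0.3233, 0.0008, -0.0002, 0.0068]
```

Converted, 0.007 rad is 0.0035.

Request:
nudge_tcp --pt "0.05 -0.022 -0.027 0.05 0 0 0" --pt "0.05 -0.044 -0.052 0.1 0 0 0" --pt "0.05 -0.066 -0.08 0.15 0 0 0" --pt "0.05 -0.088 -0.105 0.2 0 0 0" --pt "0.05 -0.107 -0.1293 0.24 0 0 0.0035"

```text
clock: 3.32
position: [0.4286, 0.2551, 0.1457]
tool_rot: [-3.14, 0.007, -0.153]
force: [0.4, 0.2, -1.4]
grip_width: 0.05
finger_force: 0.0
```

Request:
nudge_tcp --pt "0.05 0 0 0.04 0 0 0" --pt "0.05 0 0 0.07 0 0 0" --pt "0.05 0 0 0.0833 0 0 0" --pt "0.05 0 0 0.0833 0 0 0"

```text
clock: 3.82
position: [0.4278, 0.256, 0.0632]
tool_rot: [-3.14, 0.008, -0.151]
force: [0.6, -0.5, 0.4]
grip_width: 0.0497
finger_force: 0.0
```

Request:
nudge_tcp --pt "0.0 0 0 0 0 0 0" --pt "0.0 0 0 0 0 0 0" --pt "0.0 0 0 0 0 0 0" --pt "0.0 0 0 0 0 0 0" --squeeze 30

```text
clock: 4.32
position: [0.4275, 0.2569, 0.0636]
tool_rot: [-3.139, 0.008, -0.149]
force: [0.1, -0.4, 0.1]
grip_width: -0.0001
finger_force: 0.0
```

Request:
nudge_tcp --pt "0.05 0 0 -0.03 0 0 0" --pt "0.05 0 0 -0.03 0 0 0" --pt "0.05 0 0 -0.03 0 0 0"

```text
clock: 4.7
position: [0.4276, 0.2567, 0.0931]
tool_rot: [-3.139, 0.008, -0.149]
force: [-0.6, 0.3, -0.0]
grip_width: 0.0497
finger_force: 0.0
```

```bash
python3 - <<'E'
from feat import *
shot("w3");a,C=load("w3");h=cv2.cvtColor(a,cv2.COLOR_BGR2HSV)
print(row((.4187,.2706,.037),-.155), proj(C,(.4187,.2706,.06)))
print(blobs((a.min(2)>140)&(h[...,1]<40),60,900))
E
```

```text
[-0.0102, -0.0124, 0.056, -0.0022, 0.0083, 0.0056] [296.0058732  252.71796264]
[([589.0, 4.2], [582, 0, 14, 13, 80]), ([13.6, 23.5], [1, 5, 26, 39, 449]), ([598.7, 13.4], [595, 9, 9, 10, 63]), ([497.8, 43.6], [493, 29, 10, 32, 145]), ([32.3, 79.1], [26, 71, 13, 19, 136]), ([498.5, 94.9], [486, 85, 25, 20, 195]), ([532.9, 103.3], [528, 99, 12, 9, 73]), ([387.5, 106.0], [379, 100, 20, 12, 93]), ([376.0, 115.3], [370, 111, 12, 11, 65]), ([396.0, 121.1], [384, 111, 22, 20, 165]), ([92.2, 125.5], [87, 120, 12, 15, 81]), ([596.3, 135.6], [591, 131, 15, 12, 93]), ([56.7, 139.3], [49, 135, 16, 10, 63]), ([291.4, 151.7], [288, 147, 9, 11, 71]), ([629.4, 188.0], [615, 173, 25, 29, 254]), ([165.6, 191.6], [158, 179, 15, 26, 138]), ([250.7, 188.9], [246, 183, 9, 13, 62]), ([266.2, 188.3], [256, 183, 18, 10, 89]), ([209.8, 195.9], [200, 190, 23, 14, 111]), ([192.3, 207.5], [183, 201, 19, 15, 132]), ([564.4, 233.4], [553, 226, 24, 14, 124]), ([582.2, 237.7], [575, 232, 13, 10, 64]), ([246.7, 277.1], [234, 253, 27, 51, 551]), ([385.8, 276.8], [373, 252, 27, 52, 578])]
```

View pics/w3.png

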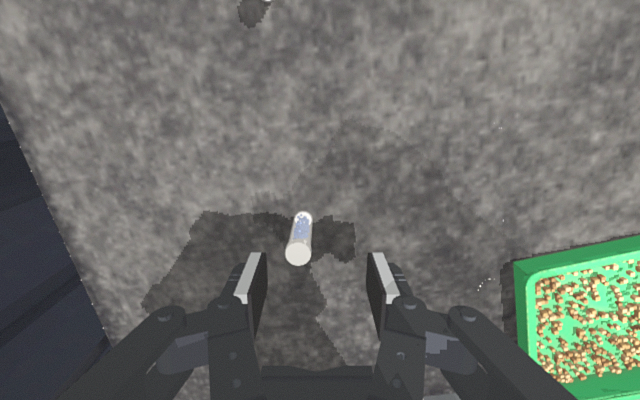

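The tube is still standing, with its cap at (299,253), where it was predicted. I'll shift over it and go down.

Converted, 0.0083 rad is 0.0042.

Request:
nudge_tcp --pt "0.05 -0.0102 -0.0115 0 -0.0011 0.0042 0" --pt "0.05 -0.0102 -0.0115 0.03 -0.0011 0.0042 0" --pt "0.05 -0.0102 -0.0115 0.056 -0.0011 0.0042 0" --pt "0.05 -0.0102 -0.0115 0.056 -0.0011 0.0042 0" --pt "0.05 -0.0102 -0.0115 0.056 -0.0011 0.0042 0"

```text
clock: 5.38
position: [0.4189, 0.2699, 0.0378]
tool_rot: [-3.141, -0.0, -0.149]
force: [-0.9, -0.0, 0.1]
grip_width: 0.0503
finger_force: 0.0
```

Request:
nudge_tcp --pt "0.0 0 0 0 0 0 0" --pt "0.0 0 0 0 0 0 0" --pt "0.0 0 0 0 0 0 0" --pt "0.0 0 0 0 0 0 0" --squeeze 30

```text
clock: 5.88
position: [0.4193, 0.2698, 0.038]
tool_rot: [-3.141, -0.001, -0.15]
force: [-0.0, -2.3, 8.1]
grip_width: 0.0143
finger_force: 29.1
```

Request:
nudge_tcp --pt "0.0 0 0 -0.05 0 0 0" --pt "0.0 0 0 -0.1 0 0 0" --pt "0.0 0 0 -0.14 0 0 0" --pt "0.0 0 0 -0.16 0 0 0" --pt "0.0 0 0 -0.16 0 0 0"

```text
clock: 6.5
position: [0.4194, 0.2702, 0.1989]
tool_rot: [-3.139, -0.002, -0.15]
force: [-0.4, 1.2, 0.1]
grip_width: 0.0141
finger_force: 29.5
```

```bash
python3 - <<'E'
from h import *
print(row((.43,.0,.2),-.155))
E
```

```text
[0.0508, 0.2656, -0.0016, -0.0025, -0.0025, 0.0053]
```

Converted, 0.005 rad is 0.0025.

Request:
nudge_tcp --pt "0.0 0.01 0.053 0 0 0 0" --pt "0.0 0.02 0.106 0 0 0 0" --pt "0.0 0.03 0.159 0 0 0 0" --pt "0.0 0.04 0.212 0 0 0 0" --pt "0.0 0.051 0.2656 0 0 0 0.0025"

```text
clock: 7.12
position: [0.4291, -0.0021, 0.1967]
tool_rot: [-3.142, 0.0, -0.154]
force: [1.3, 0.2, 0.2]
grip_width: 0.0146
finger_force: 29.5
```

Request:
nudge_tcp --pt "0.0 0 0.01 0 0 0 0" --pt "0.0 0 0.01 0 0 0 0"

```text
clock: 7.38
position: [0.4278, -0.0105, 0.1968]
tool_rot: [-3.141, 0.0, -0.156]
force: [0.4, 0.5, 0.8]
grip_width: 0.014
finger_force: 29.5
```

```bash
python3 - <<'E'
from feat import *
shot("w4");a,C=load("w4")
print(bot.observe()["position"],proj(C,(.4918,-.0551,.08)),proj(C,(.5829,-.0696,.08)))
E
```

```text
[ 0.42794985 -0.00959343  0.19691437] [359.22712754 110.65853452] [365.17626443 -27.19670861]
```

View pics/w4.png

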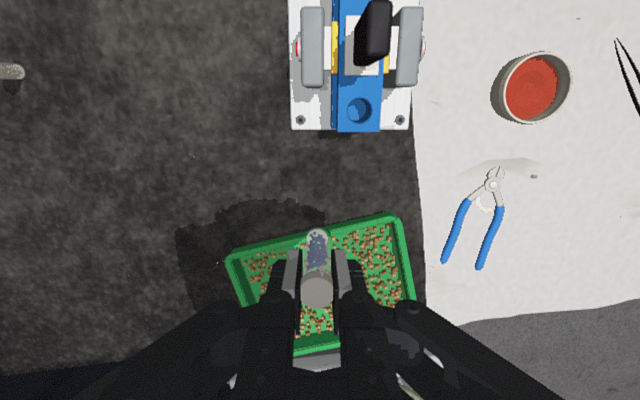

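The near bore shows at (359,110), as predicted. The held tube's bottom is at about (317,237) and its cap at (317,290). I'll work out its offset in the tool frame.

```bash
python3 - <<'E'
from feat import *
a,C=load("w4");s=bot.observe();p=s["position"];R=Ro.from_euler("xyz",s["tool_rot"])
print("bottom",R.inv().apply(plane(C,(317,237),p[2]-.038)-p),"cap",R.inv().apply(plane(C,(317,290),p[2]+.024)-p))
b=plane(C,(359,110.5),.08);print(b, row((b[0],b[1],.2),-.156))
E
```

```text
bottom [-0.00212341  0.00162967  0.03800004] cap [ 0.00164814  0.00152986 -0.02400121]
[ 0.49194768 -0.05493664  0.08      ] [0.0702, 0.035, -0.0031, -0.0004, 0.0003, 0.002]
```

```bash
python3 - <<'E'
from h import *
print(row((.4919,-.0538,.2),-.156))
E
```

```text
[0.07, 0.0339, -0.0031, -0.0004, 0.0003, 0.002]
```

Request:
nudge_tcp --pt "0.0 0.03 0.015 0 0 0 0" --pt "0.0 0.06 0.03 0 0 0 0" --pt "0.0 0.0701 0.034 0.01 0 0 0" --pt "0.0 0.0701 0.034 0.05 0 0 0" --pt "0.0 0.0701 0.034 0.063 0 0 0"

```text
clock: 8.05
position: [0.4909, -0.0532, 0.1323]
tool_rot: [-3.141, 0.003, -0.153]
force: [-0.5, -0.2, 0.8]
grip_width: 0.0142
finger_force: 29.5
```

Request:
nudge_tcp --pt "0.0 0 0 0 0 0 0" --pt "0.0 0 0 0 0 0 0"

```text
clock: 8.3
position: [0.4927, -0.0543, 0.1353]
tool_rot: [-3.141, -0.002, -0.154]
force: [-0.1, -0.5, 0.9]
grip_width: 0.014
finger_force: 29.5
```

```bash
python3 - <<'E'
from feat import *
shot("w5");a,C=load("w5");print(row((.4919,-.0538,.135),-.156))
cv2.imwrite("pics/w5c.png",cv2.resize(a[180:340,220:420],(800,640),interpolation=cv2.INTER_CUBIC)[:600])
E
```

```text
[-0.0009, -0.0005, 0.0004, -0.0006, -0.0019, 0.0019]
```

View pics/w5c.png

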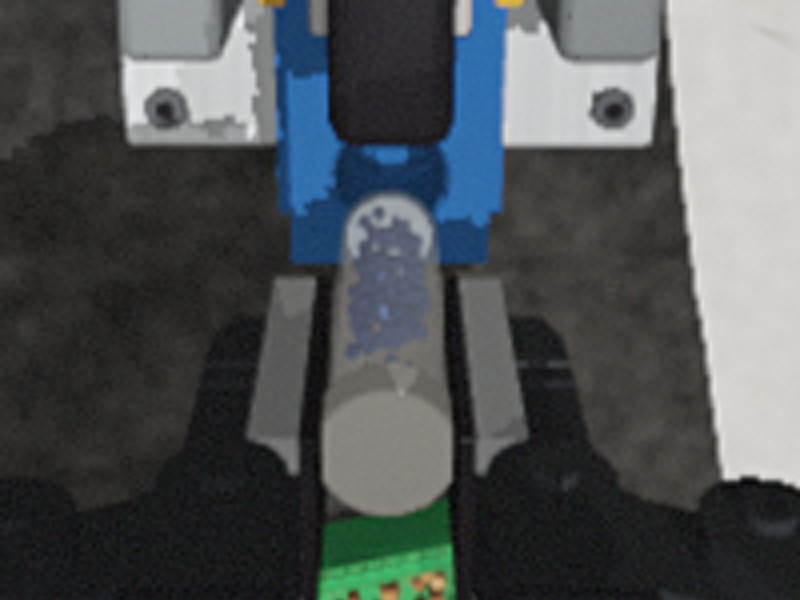

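```bash
python3 - <<'E'
from feat import *
a,C=load("w5");s=bot.observe();p=s["position"];R=Ro.from_euler("xyz",s["tool_rot"])
for n,q,z in(("bottom",(317.3,238.7),p[2]-.038),("cap",(316.8,293),p[2]+.024),("bore",(317.5,224.5),.08)): print(n,plane(C,q,z),R.inv().apply(plane(C,q,z)-p))
print(proj(C,[*p[:2],p[2]-.038]),proj(C,[*p[:2],p[2]+.024]),proj(C,[*p[:2],.08]))
h=a[218:236,296:345].min(2); print(a[218:232:2,298:342:2,0])
E
```

```text
bottom [ 0.48934958 -0.05468563  0.09738292] [-0.0033656   0.00080248  0.03799325]
cap [ 0.49266671 -0.05486708  0.15938292] [ 5.65746641e-05  4.34237027e-04 -2.40002084e-02]
bore [ 0.49160364 -0.05520422  0.08      ] [-0.00109131  0.00097956  0.05538037]
[316.05221414 233.90134435] [315.77613321 293.02245792] [316.10241044 223.15210055]
[[174 174 174 137  79  76  97 147 174 175 174 177 110  96  79  74 111 173
  173 172 173 170]
 [172 173 170  89  78  82  73  84 119 160 155 148  85  76  80  77  89 158
  172 172 171 172]
 [175 175 161  72  76  79  80  80  77  96  94  90  87  90  87  74  78 149
  172 171 172 171]
 [175 175 163  75  74  73  83  88  85  86  84  87  82  82  79  75  79 145
  172 173 174 172]
 [174 173 147  76  74  76  79  80  82  77  84  81  80  78  79  72  82 152
  173 171 173 173]
 [175 177 110  89  72  79  82  87  98 107 107  99  85  80  80  77 104 160
  175 172 174 174]
 [109 109 105  99  80  78  98 132 161 167 168 163 136 100  78  86 153 175
  174 172 174 173]]
```

The tube and bore line up in y, but the tube leans a few degrees, with its bottom towards −x. I'll quantify that from the rim edge.

Converted, 0.06 rad is 0.03.

```bash
cat > rim.py <<'E'
from feat import *
import sys
shot(sys.argv[1]);a,C=load(sys.argv[1]);s=bot.observe();p=s["position"];R=Ro.from_euler("xyz",s["tool_rot"])
print(s["position"].round(4),s["tool_rot"].round(3))
print(a[210:246,317-3:317+4].mean(1)[:,0].astype(int))
for v in (226,227,228,229,230,231,232):
    e,d=ray(C,317.3,v); e=R.inv().apply(e-p);d=R.inv().apply(d)
    q=e+d*(.038-e[2])/d[2]; print(v,(q*1000).round(1)[:2],"-> bottom centre x",round(q[0]*1000-8,1))
E
python3 - <<'E'
from feat import *
a,C=load("w5");s=bot.observe();p=s["position"]
print(a[215:246,314:321].mean(1)[:,0].astype(int))
e=plane(C,(317.3,228.5),p[2]-.038);R=Ro.from_euler("xyz",s["tool_rot"]);print(R.inv().apply(e-p))
# cap disc
m=(a.min(2)>125)&(a.max(2)<190); print([b for b in blobs(m[270:330,290:345],200,2000)])
E
```

```text
[ 34 102 159 174 172 149 101  90  87  85  87  80  87 105 139 166 162 150
 147 142 140 132 111 114 117 118 122 126 121 110 114]
[0.00359423 0.00080216 0.03800633]
[([26.1, 21.6], [11, 7, 31, 31, 591])]
```

Request:
nudge_tcp --pt "0.0 0 0 0 0 0.015 0" --pt "0.0 0 0 0 0 0.03 0" --pt "0.0 0 0 0 0 0.03 0"

```text
clock: 8.72
position: [0.4923, -0.0545, 0.1352]
tool_rot: [-3.141, -0.061, -0.154]
force: [0.1, -0.4, -0.9]
grip_width: 0.0144
finger_force: 29.5
```

```bash
python3 rim.py w6
```

```text
[ 0.4925 -0.0546  0.1351] [-3.141 -0.061 -0.154]
[ 35  29  54 123 152 146 163 168 167 167 167 167 167 167 169 170 150 101
 105 139 164 161 154 154 145 136 130 109 112 124 129 127 126 126 116 114]
226 [5.1 0.9] -> bottom centre x -2.9
227 [4.5 0.9] -> bottom centre x -3.5
228 [3.8 0.9] -> bottom centre x -4.2
229 [3.1 0.9] -> bottom centre x -4.9
230 [2.4 0.9] -> bottom centre x -5.6
231 [1.7 0.9] -> bottom centre x -6.3
232 [1.1 0.9] -> bottom centre x -6.9
```

Request:
nudge_tcp --pt "0.0 0.0007 0.0002 0 0 0 0" --pt "0.0 0 0.0002 0.012 0 0 0" --pt "0.0 -0.0008 0.0002 0.024 0 0 0" --pt "0.0 -0.0008 0.0002 0.024 0 0 0"

```text
clock: 9.28
position: [0.492, -0.0549, 0.109]
tool_rot: [3.142, -0.058, -0.154]
force: [0.1, -0.8, -0.1]
grip_width: 0.0146
finger_force: 29.5
```

```bash
python3 - <<'E'
from h import *
s=bot.observe();print(s["force"],s["moment"],s["position"])
E
```

```text
[ 0.07902554 -0.8191509  -0.13170571] [ 0.04213982  0.02596848 -0.06377164] [ 0.49204992 -0.05493311  0.10897817]
```

Request:
nudge_tcp --pt "0.0 -0.0004 0 0.006 0 0 0" --pt "0.0 -0.0008 0 0.012 0 0 0" --pt "0.0 -0.0011 0 0.018 0 0 0" --pt "0.0 -0.0011 0 0.018 0 0 0"

```text
clock: 9.78
position: [0.4925, -0.0549, 0.0918]
tool_rot: [-3.141, -0.06, -0.154]
force: [0.3, 0.1, -0.1]
grip_width: 0.0144
finger_force: 29.5
```

Request:
nudge_tcp --pt "0.0 -0.0001 0 0.002 0 0 0" --pt "0.0 -0.0001 0 0.002 0 0 0" --pt "0.045 -0.0001 0 0.002 0 0 0" --pt "0.045 -0.0001 0 0.002 0 0 0" --pt "0.045 -0.0001 0 0.002 0 0 0"

```text
clock: 10.4
position: [0.4928, -0.0549, 0.0903]
tool_rot: [-3.141, -0.06, -0.154]
force: [0.2, -0.2, 0.9]
grip_width: 0.0452
finger_force: 0.0
```

Request:
nudge_tcp --pt "0.045 0.002 0 -0.04 0 0 0" --pt "0.045 0.005 0 -0.09 0 0 0" --pt "0.045 0.008 0 -0.13 0 -0.03 0" --pt "0.045 0.008 0 -0.13 0 -0.03 0"

```text
clock: 10.9
position: [0.4947, -0.0551, 0.2233]
tool_rot: [-3.14, -0.005, -0.155]
force: [-0.8, 0.4, -0.9]
grip_width: 0.0451
finger_force: 0.0
```

```bash
python3 - <<'E'
from feat import *
shot("w7");a,C=load("w7");h=cv2.cvtColor(a,cv2.COLOR_BGR2HSV)
print(bot.observe()["position"],proj(C,(.4919,-.0542,.112)))
print(blobs((a.min(2)>120)&(h[...,1]<40),200,2000))
print(row((.576,.2675,.2),-.156),row((.576,.2675,.037),-.156))
E
```

```text
[ 0.49363839 -0.05505168  0.22149319] [315.61379372 201.29479139]
[([563.0, 6.9], [541, 0, 48, 18, 629]), ([318.4, 132.6], [302, 119, 30, 45, 541]), ([344.1, 139.6], [341, 123, 7, 34, 212]), ([316.4, 197.8], [307, 189, 19, 19, 284])]
[0.0317, -0.3314, 0.0218, -0.0007, -0.0026, 0.0014] [0.0312, -0.3312, 0.1848, -0.0007, -0.0026, 0.0014]
```

Cap found at (316,198), so tube 1 stands in the near bore. Next is tube A.

Request:
nudge_tcp --pt "0.05 0.005 -0.055 0 0 0 0" --pt "0.05 0.01 -0.11 0 0 0 0" --pt "0.05 0.015 -0.165 0.005 0 0 0" --pt "0.05 0.02 -0.22 0.01 0 0 0" --pt "0.05 0.025 -0.275 0.015 0 0 0"

```text
clock: 11.58
position: [0.5596, 0.2144, 0.2043]
tool_rot: [3.141, 0.001, -0.154]
force: [0.5, -1.3, -0.0]
grip_width: 0.0503
finger_force: 0.0
```

```bash
python3 - <<'E'
from h import *
print(row((.576,.2675,.12),-.156))
E
```

```text
[0.0081, -0.055, 0.0842, 0.0005, 0.0007, 0.0016]
```

Request:
nudge_tcp --pt "0.05 0.003 -0.02 0.03 0 0 0" --pt "0.05 0.006 -0.04 0.05 0 0 0" --pt "0.05 0.0081 -0.055 0.07 0 0 0" --pt "0.05 0.0081 -0.055 0.084 0 0 0" --pt "0.05 0.0081 -0.055 0.084 0 0 0"

```text
clock: 12.2
position: [0.5757, 0.2648, 0.1203]
tool_rot: [3.14, 0.001, -0.155]
force: [-0.2, -0.7, 0.9]
grip_width: 0.05
finger_force: 0.0
```

```bash
python3 - <<'E'
from feat import *
shot("w8");a,C=load("w8");h=cv2.cvtColor(a,cv2.COLOR_BGR2HSV)
q=proj(C,(.576,.2675,.062));print(bot.observe()["position"],q,row((.576,.2675,.037),-.156))
u,v=q.astype(int);m=(a.min(2)>150)&(h[...,1]<40)
print([b for b in blobs(m,80,3000) if abs(b[0][0]-u)<60 and abs(b[0][1]-v)<60])
E
```

```text
[0.57622628 0.26495869 0.12139119] [311.81385615 221.44190928] [-0.0006, -0.0025, 0.0844, 0.0006, 0.0002, 0.0008]
[([313.0, 210.9], [300, 187, 24, 46, 839])]
```

Request:
nudge_tcp --pt "0.05 -0.0006 -0.0022 0.02 0 0 0" --pt "0.05 -0.0006 -0.0022 0.05 0 0 0" --pt "0.05 -0.0006 -0.0022 0.075 0 0 0" --pt "0.05 -0.0006 -0.0022 0.0844 0 0 0" --pt "0.05 -0.0006 -0.0022 0.0844 0 0 0"

```text
clock: 12.88
position: [0.5762, 0.2681, 0.0371]
tool_rot: [-3.142, -0.0, -0.155]
force: [0.0, -0.1, 1.7]
grip_width: 0.0502
finger_force: 0.0
```

Request:
nudge_tcp --pt "0.025 0 0 0 0 0 0" --pt "0.0 0 0 0 0 0 0" --pt "0.0 0 0 0 0 0 0" --pt "0.0 0 0 0 0 0 0" --pt "0.0 0 0 0 0 0 0" --squeeze 25

```text
clock: 13.5
position: [0.5768, 0.2684, 0.0381]
tool_rot: [-3.141, -0.001, -0.155]
force: [-0.2, -1.0, 6.9]
grip_width: 0.0145
finger_force: 24.4
```

Request:
nudge_tcp --pt "0.0 0 0 -0.05 0 0 0" --pt "0.0 0 0 -0.1 0 0 0" --pt "0.0 0 0 -0.15 0 0 0" --pt "0.0 0 0 -0.165 0 0 0" --pt "0.0 0 0 -0.165 0 0 0"

```text
clock: 14.12
position: [0.5764, 0.2684, 0.2029]
tool_rot: [-3.14, -0.001, -0.154]
force: [0.0, -0.8, -0.6]
grip_width: 0.0141
finger_force: 24.4
```

```bash
python3 - <<'E'
from h import *
print(row((.60,-.02,.2),-.156))
E
```

```text
[0.0677, 0.2813, 0.0026, -0.0012, -0.0014, 0.0016]
```

Request:
nudge_tcp --pt "0.0 0.014 0.058 0 0 0 0" --pt "0.0 0.027 0.115 0 0 0 0" --pt "0.0 0.04 0.172 0 0 0 0" --pt "0.0 0.054 0.226 0 0 0 0" --pt "0.0 0.06 0.27 0 0 0 0"

```text
clock: 14.75
position: [0.5932, -0.0103, 0.2003]
tool_rot: [3.141, 0.002, -0.156]
force: [0.4, 1.0, -0.2]
grip_width: 0.0148
finger_force: 24.4
```

```bash
python3 - <<'E'
from h import *
print(row((.5832,-.0686,.2),-.156),row((.5832,-.0686,.136),-.156))
E
```

```text
[-0.0008, 0.0591, 0.0003, 0.0006, 0.002, 0.0003] [-0.0007, 0.0591, 0.0643, 0.0006, 0.002, 0.0003]
```

Units first: turns go in shares of 2 rad. So 0.002 rad is 0.001.

Request:
nudge_tcp --pt "0.0 -0.0007 0.03 0 0 0 0" --pt "0.0 -0.0007 0.0591 0 0 0 0" --pt "0.0 -0.0007 0.0591 0.03 0 0 0" --pt "0.0 -0.0007 0.0591 0.0643 0 0.001 0" --pt "0.0 -0.0007 0.0591 0.0643 0 0.001 0"

```text
clock: 15.38
position: [0.582, -0.0659, 0.1346]
tool_rot: [3.141, 0.004, -0.154]
force: [-0.2, -0.6, 0.8]
grip_width: 0.0143
finger_force: 24.5
```

```bash
python3 rim.py w9
python3 - <<'E'
from feat import *
a,C=load("w9")
cv2.imwrite("pics/w9c.png",cv2.resize(a[180:330,220:420],(800,600),interpolation=cv2.INTER_CUBIC))
E
```

```text
[ 0.5832 -0.0659  0.1365] [ 3.141e+00  1.000e-03 -1.540e-01]
[177 178 178 177 178 180 175 153 118  92  91  93  96  95 101 126 156 168
 155 140 137 138 148 147 137 134 135 133 124 119 131 144 139 124 115 119]
226 [4.9 1. ] -> bottom centre x -3.1
227 [4.3 1. ] -> bottom centre x -3.7
228 [3.6 1. ] -> bottom centre x -4.4
229 [2.9 1. ] -> bottom centre x -5.1
230 [2.3 1. ] -> bottom centre x -5.7
231 [1.6 1. ] -> bottom centre x -6.4
232 [0.9 1. ] -> bottom centre x -7.1
```

View pics/w9c.png

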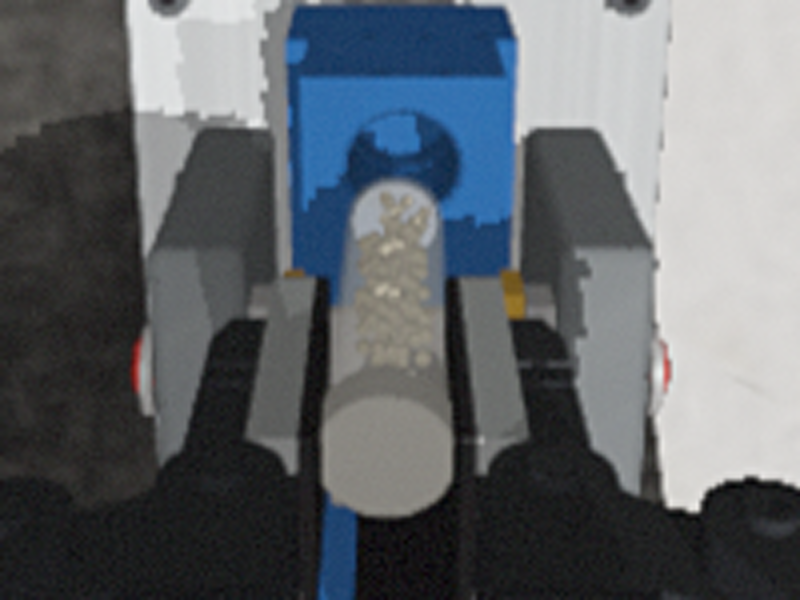

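The bore is at (321,219.2) and the tube bottom at about (318.5,235). The tube needs to move slightly in +y of the tool, and the tilt is smaller than last time.

```bash
python3 - <<'E'
from feat import *
a,C=load("w9");s=bot.observe();p=s["position"];R=Ro.from_euler("xyz",s["tool_rot"])
print(p)
print("bore",R.inv().apply(plane(C,(321,219.2),.08)-p)*1000,plane(C,(321,219.2),.08))
print("rim",R.inv().apply(plane(C,(318.5,225.5),p[2]-.038)-p)*1000)
E
```

```text
[ 0.58315753 -0.06594965  0.13648832]
bore [ 1.88776848  3.56585651 56.48673011] [ 0.58441221 -0.06976088  0.08      ]
rim [ 5.26889914  1.76884642 37.99445085]
```

Converted, 0.045 rad is 0.0225.

Request:
nudge_tcp --pt "0.0 0.0021 0.0018 0 0 0.0225 0" --pt "0.0 0.0021 0.0018 0 0 0.0225 0" --pt "0.0 0.0021 0.0018 0 0 0.0225 0"

```text
clock: 15.8
position: [0.5863, -0.068, 0.1386]
tool_rot: [-3.141, -0.047, -0.154]
force: [0.7, -0.9, -0.9]
grip_width: 0.0142
finger_force: 24.5
```

```bash
python3 - <<'E'
from feat import *
shot("w10");a,C=load("w10");s=bot.observe();p=s["position"];R=Ro.from_euler("xyz",s["tool_rot"]);print(p,s["tool_rot"])
print(a[205:240,316:323].mean(1)[:,0].astype(int))
for r in (210,213,216,219): print(r,a[r,300:342:1,0])
E
```

```text
[ 0.58631714 -0.06801101  0.13842193] [-3.14108835 -0.04738962 -0.15430881]
[ 97  98 133 171 180 178 178 177 178 178 166 155 165 167 167 167 167 173
 176 173 171 183 184 165 154 143 130 138 143 135 130 126 126 123 121]
210 [176 173 175 175 176 174 176 177 175 175 176 176 178 178 178 180 178 179
 178 177 180 181 179 181 178 180 180 178 178 179 179 180 180 180 178 179
 177 179 178 178 177 176]
213 [174 175 174 173 174 176 175 174 175 176 178 176 176 177 179 176 180 177
 179 177 178 178 178 178 178 179 179 180 178 179 177 179 178 179 179 179
 178 177 178 178 177 177]
216 [173 174 175 174 174 175 176 175 177 176 178 176 169 162 152 158 160 157
 154 159 154 155 150 157 170 177 177 177 179 179 177 178 179 179 179 178
 178 178 177 178 176 177]
219 [174 175 176 175 178 174 158 156 149 108 106 105 108 134 179 184 179 178
 178 178 179 170 112 106 107 111 114 130 155 173 181 178 179 178 178 177
 178 178 179 176 176 175]
```

```bash
python3 - <<'E'
from feat import *
a,C=load("w10");s=bot.observe();p=s["position"];R=Ro.from_euler("xyz",s["tool_rot"])
Y=Ro.from_euler("z",s["tool_rot"][2]).inv()
b=Y.apply(plane(C,(317.3,228),.08)-p);t=Y.apply(R.apply([-.0024,.0018-.0005,.038]))
print(p,"bore",b*1000,plane(C,(317.3,228),.08),"tube bottom",t*1000)
E
```

```text
[ 0.58631714 -0.06801101  0.13842193] bore [ -2.15184477  -0.94727131 -58.42193027] [ 0.58404527 -0.0686163   0.08      ] tube bottom [ -0.59714331  -1.28083628 -38.07168079]
```

Request:
nudge_tcp --pt "0.0 -0.0015 -0.0003 0 0 0 0" --pt "0.0 -0.002 -0.0003 0.012 0 0 0" --pt "0.0 -0.0025 -0.0003 0.022 0 0 0" --pt "0.0 -0.0029 -0.0003 0.03 0 0 0" --pt "0.0 -0.0029 -0.0003 0.03 0 0 0"

```text
clock: 16.48
position: [0.5841, -0.0676, 0.1068]
tool_rot: [-3.141, -0.046, -0.154]
force: [-0.4, 0.2, -0.3]
grip_width: 0.0143
finger_force: 24.4
```

Bottom is about 11 mm inside the bore with no force. I'll continue down and release.

Request:
nudge_tcp --pt "0.0 -0.0003 0 0.006 0 0 0" --pt "0.0 -0.0006 0 0.012 0 0 0" --pt "0.0 -0.0008 0 0.0165 0 0 0" --pt "0.0 -0.0008 0 0.0165 0 0 0"

```text
clock: 16.98
position: [0.5844, -0.0676, 0.0909]
tool_rot: [-3.141, -0.047, -0.154]
force: [-1.2, 1.0, -0.9]
grip_width: 0.0148
finger_force: 24.3
```

Request:
nudge_tcp --pt "0.045 0 0 0 0 0 0" --pt "0.045 0 0 0 0 0 0" --pt "0.045 0 0 0 0 0 0"

```text
clock: 17.35
position: [0.5847, -0.0676, 0.0914]
tool_rot: [-3.141, -0.048, -0.154]
force: [-0.0, -0.4, 1.2]
grip_width: 0.0448
finger_force: 0.0
```

Request:
nudge_tcp --pt "0.045 0.002 0 -0.04 0 0 0" --pt "0.045 0.005 0 -0.09 0 0 0" --pt "0.085 0.007 0 -0.13 0 -0.0225 0" --pt "0.085 0.007 0 -0.13 0 -0.0225 0" --pt "0.085 -0.05 0 -0.13 0 -0.0225 0"

```text
clock: 17.98
position: [0.5302, -0.059, 0.2179]
tool_rot: [-3.141, -0.004, -0.155]
force: [-0.4, -0.1, -1.9]
grip_width: 0.0852
finger_force: 0.0
```

Request:
nudge_tcp --pt "0.085 -0.03 0 0 0 0 0" --pt "0.085 -0.03 0 0 0 0 0"

```text
clock: 18.23
position: [0.4977, -0.0542, 0.2184]
tool_rot: [-3.141, -0.002, -0.154]
force: [1.1, -0.2, -0.1]
grip_width: 0.0852
finger_force: 0.0
```

```bash
python3 - <<'E'
from feat import *
shot("w11");a,C=load("w11");h=cv2.cvtColor(a,cv2.COLOR_BGR2HSV);print(bot.observe()["position"],bot.observe()["tool_rot"])
for p in((.4919,-.0542,.112),(.5840,-.0686,.112),(.537,-.0615,.15)):print(proj(C,p))
print(blobs((a.min(2)>120)&(h[...,1]<40),100,900))
print("dark",blobs((a.max(2)<45)[0:200],150,3000))
E
```

```text
[ 0.49904389 -0.05433027  0.21852178] [-3.14122979e+00 -2.52134676e-03 -1.54258709e-01]
[317.08244093 205.98919115]
[317.15154011  87.41717874]
[317.56704879 161.04069994]
[([567.9, 7.5], [545, 0, 50, 19, 709]), ([314.5, 87.8], [304, 77, 22, 23, 397]), ([319.5, 135.4], [303, 122, 30, 46, 541]), ([317.6, 202.0], [308, 193, 20, 19, 290])]
dark [([316.7, 155.4], [308, 131, 19, 48, 516]), ([573.4, 170.8], [554, 140, 34, 60, 163])]
```

Both caps sit at the right place and height ((317.6,202) and (314.5,88)). Now I'll grip the handle.

Converted, 0.002 rad is 0.001.

Request:
nudge_tcp --pt "0.06 0.02 0 0 0 0 0" --pt "0.06 0.0393 0.0013 0 0 0.001 0" --pt "0.06 0.0393 0.0013 0.05 0 0.001 0" --pt "0.06 0.0393 0.0013 0.09 0 0.001 0" --pt "0.06 0.0393 0.0013 0.109 0 0.001 0"

```text
clock: 18.9
position: [0.538, -0.0618, 0.107]
tool_rot: [3.142, -0.002, -0.154]
force: [0.0, 0.1, 0.3]
grip_width: 0.0604
finger_force: 0.0
```

```bash
python3 - <<'E'
from h import *
print(row((.5376,-.0617,.109),-.154))
E
```

```text
[-0.0004, -0.0, -0.002, 0.0, -0.0018, -0.0004]
```

Request:
nudge_tcp --pt "0.03 0 0 -0.001 0 0 0" --pt "0.02 0 0 -0.001 0 0 0" --pt "0.0 0 0 -0.001 0 0 0" --pt "0.0 0 0 -0.001 0 0 0" --pt "0.0 0 0 -0.001 0 0 0" --squeeze 60

```text
clock: 19.52
position: [0.5391, -0.0619, 0.1117]
tool_rot: [-3.141, -0.006, -0.155]
force: [0.3, -0.9, 6.7]
grip_width: 0.0132
finger_force: 59.1
```

```bash
python3 -c "
from h import *
for i in range(1): s=bot.observe();print(s['force'],s['moment'],s['position'],s['tool_rot'])"
```

```text
[ 0.2586631  -0.88368159  6.69521565] [-0.31110221  0.07376422  0.06591633] [ 0.53909288 -0.0618615   0.11174384] [-3.14111077 -0.00634832 -0.15450372]
```

Converted, 0.105 rad is 0.0525.

Request:
nudge_tcp --pt "0.0 0 0.0028 0 0.015 0 0" --pt "0.0 0 0.0055 0.0002 0.03 0 0" --pt "0.0 0 0.0078 0.0003 0.0425 0 0" --pt "0.0 0 0.0096 0.0005 0.0525 0 0" --pt "0.0 0 0.0096 0.0005 0.0525 0 0" --squeeze 100

```text
clock: 20.15
position: [0.5377, -0.0712, 0.1113]
tool_rot: [-3.035, -0.006, -0.155]
force: [0.2, 2.3, 7.8]
grip_width: 0.0131
finger_force: 97.8
```

```bash
python3 -c "
from h import *
s=bot.observe();print(s['force'],s['moment'],s['position'],s['tool_rot'])"
```

```text
[0.18690879 2.2515211  7.82842991] [0.50624677 0.00114276 0.03238943] [ 0.53770118 -0.07115676  0.11129315] [-3.03508334 -0.00640473 -0.15496233]
```

Converted, -0.21 rad is -0.105.

Request:
nudge_tcp --pt "0.0 0 -0.0048 0.0001 -0.0263 0 0" --pt "0.0 0 -0.0096 0.0005 -0.0525 0 0" --pt "0.0 0 -0.0143 0.0011 -0.0785 0 0" --pt "0.0 0 -0.0191 0.002 -0.105 0 0" --pt "0.0 0 -0.0191 0.002 -0.105 0 0"

```text
clock: 20.78
position: [0.5406, -0.052, 0.1112]
tool_rot: [3.035, -0.006, -0.153]
force: [-0.2, -3.7, 9.5]
grip_width: 0.0128
finger_force: 99.1
```

```bash
python3 -c "
from h import *
s=bot.observe();print(s['force'],s['moment'],s['position'],s['tool_rot'])"
```

```text
[-0.22942318 -3.67693816  9.48282135] [-1.27728783  0.04908457  0.0017083 ] [ 0.54063136 -0.05199187  0.11124709] [ 3.03530867 -0.00616939 -0.15263157]
```

Converted, 0.1055 rad is 0.0528.

Request:
nudge_tcp --pt "0.0 0 0.0048 0.0001 0.0263 0 0" --pt "0.0 0 0.0096 0.0005 0.0528 0 0" --pt "0.0 0 0.0096 0.0005 0.0528 0 0"

```text
clock: 21.15
position: [0.539, -0.0628, 0.1118]
tool_rot: [-3.139, -0.006, -0.157]
force: [0.6, -0.3, 9.7]
grip_width: 0.013
finger_force: 99.4
```

Request:
nudge_tcp --pt "0.0 0 0 -0.002 0 0 0" --pt "0.0 0 0 -0.004 0 0 0" --pt "0.0 0 0 -0.006 0 0 0" --pt "0.0 0 0 -0.006 0 0 0"

```text
clock: 21.65
position: [0.5383, -0.0616, 0.1169]
tool_rot: [-3.141, -0.004, -0.154]
force: [0.7, -0.4, -3.2]
grip_width: 0.0129
finger_force: 97.5
```

```bash
python3 -c "
from h import *
s=bot.observe();print(s['force'],s['moment'],s['position'],s['tool_rot'])"
```

```text
[ 0.69458578 -0.37538929 -3.20313453] [-0.01972096  0.04036189  0.00738528] [ 0.53833311 -0.06157085  0.11686724] [-3.14079419 -0.00437486 -0.15410281]
```

Request:
nudge_tcp --pt "0.0 0 0 -0.004 0 0 0" --pt "0.0 0 0 -0.01 0 0 0" --pt "0.0 0 0 -0.018 0 0 0" --pt "0.0 0 0 -0.026 0 0 0" --pt "0.0 0 0 -0.034 0 0 0"

```text
clock: 22.28
position: [0.5382, -0.0617, 0.1515]
tool_rot: [-3.141, -0.005, -0.154]
force: [0.5, 0.5, -3.7]
grip_width: 0.0131
finger_force: 97.5
```

Converted, -0.004 rad is -0.002.

Request:
nudge_tcp --pt "0.0 0 0 -0.01 0 0 0" --pt "0.0 0 0 -0.02 0 0 0" --pt "0.0 0 0 -0.03 0 0 0" --pt "0.0 0 0 -0.039 0 0 0" --pt "0.0 0 0 -0.043 0 -0.002 0"

```text
clock: 22.9
position: [0.5381, -0.0617, 0.1944]
tool_rot: [-3.141, -0.001, -0.154]
force: [0.1, -1.0, -4.2]
grip_width: 0.0128
finger_force: 97.5
```

Request:
nudge_tcp --pt "0.0 0 0 0 0 0 0" --pt "0.0 0 0 0 0 0 0" --pt "0.0 0 0 0 0 0 0" --pt "0.0 0 0 0 0 0 0"

```text
clock: 23.4
position: [0.5379, -0.0618, 0.1936]
tool_rot: [-3.141, -0.0, -0.154]
force: [-0.1, -0.0, -3.2]
grip_width: 0.0126
finger_force: 97.5
```

```bash
python3 - <<'E'
from feat import *
a=bot.grab_frame("side");b=bot.grab_frame("scene");s=bot.observe();print(s["position"],s["tool_rot"],s["force"])
c=np.hstack([cv2.resize(b[130:270,310:450],(400,400),interpolation=cv2.INTER_CUBIC),cv2.resize(a[120:220,280:380],(400,400),interpolation=cv2.INTER_CUBIC)])
cv2.imwrite("pics/end.png",c)
E
```

```text
[ 0.53792692 -0.06177871  0.19367769] [-3.14079642e+00 -1.56620968e-04 -1.54506422e-01] [-0.38030767  0.38367218 -3.2021501 ]
```

View pics/end.png

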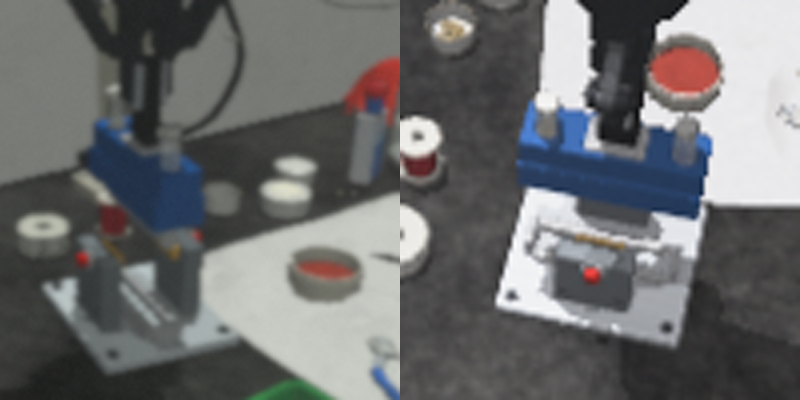

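Rack is free of the holder, with both caps visible: (351,152) side and (369,175) scene for the near one. The red pins are out. A quick height check before handing in:

```bash
python3 - <<'E'
from h import *
S=cam("scene");D=cam("side")
r=tri([(S,(369.5,174.8)),(D,(351.5,151)) ]);print(r)
s=bot.observe();print(s["position"],s["qd"].max())
if .175<r[0][2]<.21: print(bot.job_done())
E
```

```text
(array([ 0.49344734, -0.05467579,  0.19038378]), [np.float64(0.0006252529142134256), np.float64(0.0006252529142134075)])
[ 0.53792692 -0.06177871  0.19367769] 0.0005995101848049567
the job is handed in; nothing more can be done
None
```

I handed the job in at about 23.5 s: both tubes stand in the rack, both jaws' red pins are out, and the arm holds the rack upright and still above the holder with its foot about 2 cm above the jaws.

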